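Fit the riser tube in the kitchen water-filter head

TASK

Pull the dust plug out of the port of the water-filter head and put it in the metal catering pan. Then take the tallest of the three tubes from the rack and push it upright into the port, past the seal, until it bottoms; grip it gently, as its wall is thin. Leave the other two tubes, the bottles, the jar and the bowl where they are.

Things in the scene. Friction and masses are not known exactly. Their poses are not given: they have to be found in the camera images.
- port (a point): Mouth of the push-fit port: centre of the bore at the top of the filter head's boss, 80 mm above the table; z up along the bore, x and y are the head's. Bore 25.8 mm wide, 52 mm deep, with a sprung seal 24 mm below the mouth: the tube meets resistance there (about 8 to 15 N) that drags on until it stands on the bottom; the seal also holds it wherever it is left.
- head: Water-filter head, fixed: grey base 110 mm (x) by 200 mm (y) by 20 mm high, origin at the centre of its underside, with a 60 x 60 mm boss in the middle that has the port. On its y axis, 75 mm either side of the port, stand two towers (42 and 52 mm across, tops 115 and 108 mm above the table), so fingers have room beside the port only along the head's x axis.
- port_floor (a point): Centre of the bottom of the bore, 52 mm below the mouth (28 mm above the table); same axes as the port.
- plug_grip (a point): Centre of the round grip (28 mm across, 37 mm tall) of the grey dust plug, 62 mm tall in all: below the grip a flange 40 mm across and 7 mm thick, then an 18 mm long round spigot 23.6 mm across. The underside of the spigot is 43 mm below this point, the top of the grip 19 mm above it. At the start it sits loosely in the port, flange on the boss.
- tube_long_center (a point): Middle of the long tube: rigid white plastic, 24 mm across, 175 mm long, standing upright, the tallest of three alike tubes; z up along the tube. Its foot is tapered (20 mm across at the end, full size 9 mm up); a thin dark ring 53 mm above the foot shows the insertion depth. Thin-walled: a grip of up to 50 N a finger is safe.
- tube_long_foot (a point): Centre of the lower end of the long tube, 87.5 mm below its middle.
- tube_mid_center (a point): Middle of the medium tube, like the long one but 135 mm long. Not needed.
- tube_short_center (a point): Middle of the short tube, like the long one but 100 mm long. Not needed.
- rack: Fixed white rack block 80 mm (x) by 225 mm (y) by 60 mm high, origin at the centre of its underside. Three holes 27 mm wide and 50 mm deep in a row along its y axis, 75 mm apart, the middle one over the origin; the tubes stand in them, feet 10 mm above the table.
- pan_in (a point): Centre of the inner floor (4 mm above the table) of the open metal catering pan, fixed; outside 162 mm (x) by 176 mm (y) by 65 mm high, walls 4 mm.
- squeeze: Bystander: yellow squeeze bottle, 60 dia, 186 tall, standing; origin at the centre of its underside.
- oil: Bystander: green glass oil bottle, 62 dia, 200 tall, standing; origin at the centre of its underside.
- bowl: Bystander: white bowl, 130 dia, 60 tall; origin at the centre of its underside.
- jar: Bystander: glass jar with a metal lid, 70 dia, 85 tall; origin at the centre of its underside.

How it is judged (in metres and radians):
On the way, in this order (a step that is already met when the one before it is completed fails the run):
1. the plug is out of the port and well clear of it (distance between plug_grip and port above 0.1 m), for 0.2 s.
2. the long tube stands on the bottom of the port (z of tube_long_foot in the frame of port_floor below 0.004 m and horizontal distance between tube_long_foot and port_floor below 0.005 m and angle between tube_long_center's own z axis and vertical below 0.08 rad), for 0.2 s.
At the end, for the whole second after the job is handed in: The long tube stands in the port with its foot within 4 mm of the bottom and 5 mm of the bore's axis, tilted less than 0.08 rad; the plug lies or stands inside the pan (its grip's centre within the walls and less than 55 mm above the pan's floor); both are at rest (all of step 2 and x of plug_grip in the frame of pan_in between -0.08 and 0.08 m and y of plug_grip in the frame of pan_in between -0.087 and 0.087 m and z of plug_grip in the frame of pan_in below 0.055 m and linear speed of each of tube_long, plug below 0.02 m/s); the robot touches nothing.
It fails at once if a bottle, the bowl or the jar is shifted by more than 40 mm (distance of any of squeeze, oil, bowl, jar from where it was at the start of the episode above 0.04 m).
It fails at once if the medium or the short tube is moved by more than 30 mm (distance of any of tube_mid_center, tube_short_center from where it was at the start of the episode above 0.03 m).
It fails at once if the long tube is squeezed too hard (over about 80 N a finger) (contact force between the fingers and tube_long above 160 N).
It also fails if it takes over 67 s, if anything falls off the work surface, if the arm or the gripper's body presses on something with over 40 N, if the wrist force passes 120 N, or if a joint passes its speed limit or range.

ROBOT

A 6-joint arm with a two-finger parallel gripper is mounted at the origin on the work surface. World frame = base frame: x ahead of the robot, y to its left, z up, the work surface at z = 0. Lengths are in mm, angles in rad, forces in N, time in s.
With the tool pointing down it reaches from about 350 to 975 mm from the base axis. Payload 7.1 kg.
Tool frame: the origin (TCP) lies between the finger pads; the fingertips stand 19 mm ahead of it and the grasp point (between the pads) is the TCP; y points along the fingers, z is the direction in which the jaws open and shut, and the axes are right-handed (so a half turn about y gives the same grasp; the last joint's range is limited). The gripper opens to 88 mm and grips with 3 to 60 N. Pads are 20 mm wide; open, the fingers measure 115 mm over their backs; the gripper's body (75 mm by 178 mm) begins 61 mm behind the grasp point.
Start: joints at [-1.321, 0.423, 1.63, -0, 1.089, -0.019], TCP at [166.003, -602.535, 241.675] pointing down, gripper open.
Joint ranges: [-3, 3], [-0.9, 2.11], [0.09, 2.58], [-1.31, 4.45], [0.11, 2.69], [-2.54, 2.54]. Speed limits (rad/s): [2.39, 2.39, 3.01, 3.14, 3.14, 3.14].

INTERFACE

Orientations are given as a unit quaternion [w, x, y, z].
In Python, from cell import manip gives the robot as it stands. The module is installed in compiled form; this text tells all that it offers.
- The arm moves only by the tool servo_tool, never from a script. Its argument "motion" is a list that holds one entry, the list of rows, each a list of 4 numbers: the shift along the tool's x, y, z in mm, then the turn about the tool's y in rad. In form: [[[tx, ty, tz, spin], ...]]. A call has 1 to 20 rows; each row is the pose to reach, as a shift and turn from the pose commanded when the call began, along the tool's axes at that moment; what a row does not reach only later rows make up. A row lasts 1/10 s, in which the tool goes at most 50 mm and 8.59 degrees, less where a joint would pass 70% of its speed; a pose out of reach is approached as far as the arm can. A call with a gripper value outside its range is refused whole. "claw" is the opening, from 0 (shut) to 1 (fully open), set as the call begins (left out, the last holds). The fingers move at their own pace and stop on an object; "newtons" is the grip in N (left out, the last holds). Time passes only in rows, so rows that repeat a pose let the fingers close. It gives the time, the measured TCP pose, the force and the opening at its end, in the units of the state.
- manip.sense(): the state, without advancing time (a new reading comes with each control period).
- manip.capture(name): name is "scene" or "top" or "wrist"; returns (picture, depth): 480x640x3 uint8, blue, green, red; 480x640 float32, mm along the optical axis (not along the pixel's ray), 0 where there is no reading.
- manip.calibration(name): a dict with "fx", "fy", "cx", "cy" (pixels), "eye" and "attitude" of the camera in the world. Camera axes: x right, y down, z forward; pixel columns grow to the right and rows downward; lengths in mm; the calibration is good to about 2 mm. A picture is of the moment at which its call begins: read the wrist's pose just before it. calibration takes no time and is no camera call; for the wrist camera it gives the pose at the moment of the call.
- manip.finish_job(): hands the job in, once; it reports no verdict.
Trained networks look in the newest picture that a camera, given by its name, has taken for a name from the list of things; names that differ only in an ending like _2 or _b are one class to them, and where a whole thing is asked for, a point or a joint stands for the part that bears it (a point fixed in the world has none). Each returns a list of dicts, best first, with "confidence" (0 to 1); they miss things now and then, are a little off and sometimes report something else, mostly with a low value. They report only what shows in the picture. A call takes as long as a camera call.
- manip.find_in(camera, target): "box" ([centre column, centre row, width, height] as shares, 0 to 1, of the picture: columns of its width, rows of its height, round what is visible of it).
- manip.place_of(camera, target): "centre" ([row, column] as shares, 0 to 1, of the picture: columns of its width, rows of its height: a listed point, or the origin of a listed thing).
The state is a dict: "clock": time; "joint_pos": joint angles; "joint_velocities": joint speeds; "effort": joint torques, N m; "ee_pos": TCP position; "ee_rot": TCP orientation; "force": force on the tool from outside, world axes, zero at the start; "ft_torque": the same for the moment, N m; "grip_width": opening from 0.0 (shut) to 1.0 (fully open).
Only numpy, scipy, OpenCV 4.12 (cv2) and the standard library are available. Lean on these libraries where they do the work, as an engineer would, in place of code of your own. Each camera call takes 0.05 s, during which the arm holds its last target.

## Working session

There is one attempt and no reset: what is moved stays moved. The work goes in short steps, Python scripts to look and compute and a tool call to move; the robot and the scene stay as the last step left them, time stands still between calls to the robot, and variables do not carry over. Pictures are saved under pics/ and viewed, and the job is handed in when it is done.

Besides the shell and the picture viewer there is one more tool, called after ">>>" by a JSON object that holds its "method" and its "body". servo_tool: Moves the arm, as the interface text tells. Its arguments: {"type":"object","properties":{"motion":{"type":"array","items":{"type":"array","items":{"type":"array","items":{"type":"number"}}}},"claw":{"type":"number"},"newtons":{"type":"number"}},"required":["motion"]}

```bash
mkdir -p pics; cat > h.py <<'E'
import numpy as np, cv2
from cell import manip
from scipy.spatial.transform import Rotation as R
def cal(n):
    c=manip.calibration(n); a=np.array(c["attitude"],float)
    M=a if a.shape==(3,3) else R.from_quat(np.r_[a[1:],a[0]]).as_matrix()
    return c,M,np.array(c["eye"],float)
def world(n,row,col,d):
    c,M,e=cal(n)
    return e+M@np.array([(col-c["cx"])/c["fx"]*d,(row-c["cy"])/c["fy"]*d,d])
def onplane(n,row,col,z):
    c,M,e=cal(n); r=M@np.array([(col-c["cx"])/c["fx"],(row-c["cy"])/c["fy"],1]); return e+r*(z-e[2])/r[2]
def cloud(n,dep):
    c,M,e=cal(n); v,u=np.mgrid[0:480,0:640]
    p=np.stack([(u-c["cx"])/c["fx"]*dep,(v-c["cy"])/c["fy"]*dep,dep],-1)@M.T+e
    p[dep<=0]=np.nan; return p
def toolM():
    s=manip.sense(); q=s["ee_rot"]; return R.from_quat([q[1],q[2],q[3],q[0]]).as_matrix(), np.array(s["ee_pos"])
E
python3 - <<'E'
from h import *
for n in ("scene","top"):
    im,d=manip.capture(n); cv2.imwrite(f"pics/{n}0.png",im); np.save(n+"0.npy",d)
    c,M,e=cal(n); print(n,c["fx"],c["cx"],c["cy"],e,M.round(3).tolist())
    for t in ["port","plug_grip","tube_long_center","tube_mid_center","tube_short_center","rack","pan_in","head","squeeze","oil","bowl","jar"]:
        print(t,[(np.round([x["centre"][0]*480,x["centre"][1]*640]).tolist(),round(x["confidence"],2)) for x in manip.place_of(n,t)[:2]])
s=manip.sense();print(s)
print(toolM()[0].round(3))
E
```

```text
scene 439.2386585774582 321.5897403543456 235.08456203435924 [1127.90841526   71.54076818  801.64963502] [[-0.13, 0.779, -0.613], [0.991, 0.096, -0.089], [-0.011, -0.619, -0.785]]
port [([235.0, 329.0], 0.6)]
plug_grip [([226.0, 327.0], 0.67)]
tube_long_center [([252.0, 533.0], 0.61)]
tube_mid_center [([243.0, 490.0], 0.83)]
tube_short_center [([234.0, 453.0], 0.5)]
rack [([266.0, 481.0], 0.67)]
pan_in [([230.0, 195.0], 0.87)]
head [([257.0, 328.0], 0.76)]
squeeze [([193.0, 318.0], 0.65)]
oil [([340.0, 401.0], 0.83)]
bowl [([328.0, 232.0], 0.7)]
jar [([325.0, 234.0], 0.68), ([198.0, 362.0], 0.55)]
top 586.2522438349707 313.70419185229196 242.6186914144917 [ 336.98230599   -1.70208643 1184.21728375] [[0.042, -0.974, 0.222], [-0.999, -0.04, 0.014], [-0.004, -0.222, -0.975]]
port [([255.0, 317.0], 0.76)]
plug_grip [([253.0, 323.0], 0.89)]
tube_long_center [([248.0, 103.0], 0.65)]
tube_mid_center [([263.0, 141.0], 0.92)]
tube_short_center [([179.0, 243.0], 0.18)]
rack []
pan_in [([287.0, 474.0], 0.79)]
head [([263.0, 319.0], 0.56), ([261.0, 143.0], 0.24)]
squeeze [([360.0, 341.0], 0.58)]
[... 207 characters left out ...]
.62989985e+00,  2.29794284e-06,
        1.08860864e+00, -1.89834732e-02]), 'joint_velocities': array([-7.72137902e-05, -1.51194919e-04,  5.78777945e-04,  3.04564912e-04,
        1.30004640e-03,  1.03309823e-03]), 'effort': array([ 7.69509679e-04, -5.44579911e+01, -2.74042064e+01,  6.45468361e-02,
        1.67376024e-02,  3.69334430e-06]), 'ee_pos': array([ 166.00364367, -602.53176306,  241.67386503]), 'ee_rot': array([ 0.09474236, -0.09474238,  0.70073731, -0.70072462]), 'force': array([-0.66129074,  0.49412427,  0.85048262]), 'ft_torque': array([ 0.0414911 , -0.01381566, -0.02958942]), 'grip_width': 0.9967687776233659}
[[-0.964 -0.     0.266]
 [-0.266  0.    -0.964]
 [-0.    -1.    -0.   ]]
```

View pics/scene0.png

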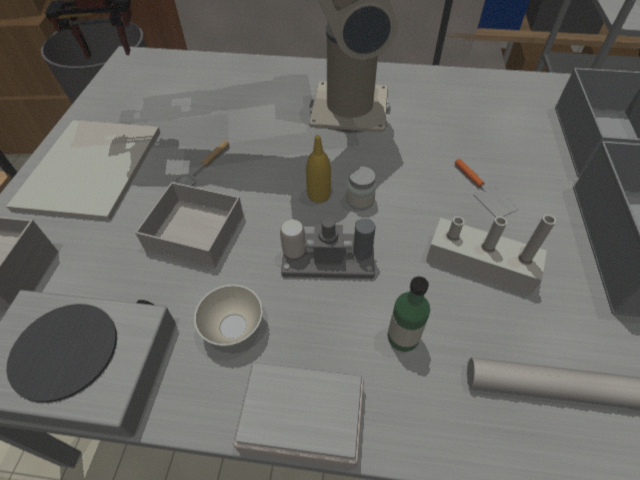

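View pics/top0.png

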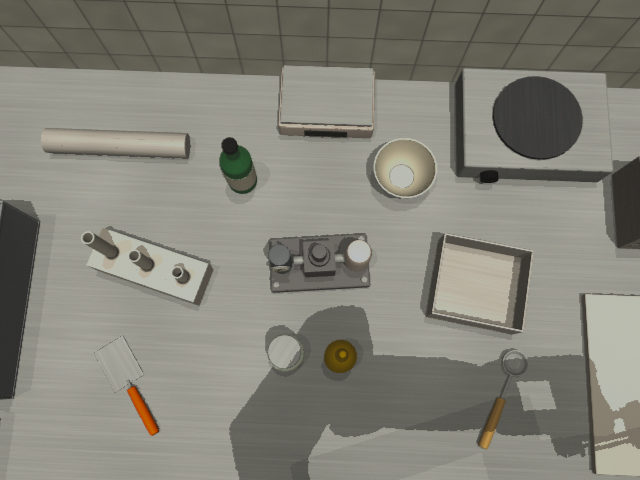

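Both views show the head with the plug in the middle (top view 319,253), the rack on the robot's right with the long tube at its far end (top 100,243; scene 545,222), and the pan on the left (top 480,285). Next I locate them in the depth data.

```bash
cat > m1.py <<'E'
from h import *
for n in ("top","scene"):
    d=np.load(n+"0.npy"); P=cloud(n,d); 
    def reg(x0,x1,y0,y1,z0,z1):
        with np.errstate(all='ignore'):
            m=(P[...,0]>x0)&(P[...,0]<x1)&(P[...,1]>y0)&(P[...,1]<y1)&(P[...,2]>z0)&(P[...,2]<z1)
        return P[m]
    def rect(q): 
        (c,s,a)=cv2.minAreaRect(q[:,:2].astype(np.float32)); return np.round(c,1),np.round(s,1),round(a,1)
    def circ(q):
        c,r=cv2.minEnclosingCircle(q[:,:2].astype(np.float32)); return np.round(c,1),round(r,1),len(q),np.median(q,0).round(1)
    if n=="top":
        for t,(r,c) in dict(plug=(253,319),towA=(257,280),towB=(250,358),long=(238,90),mid=(256,136),short=(271,178),rack=(262,160),pan=(285,478),table=(320,60)).items():
            print(n,t,d[r,c],P[r,c].round(1))
    else:
        for t,(r,c) in dict(plug=(222,327),towA=(225,365),towB=(228,293),long=(219,548),mid=(222,501),short=(221,458),rack=(262,480),pan=(225,195),table=(150,250)).items():
            print(n,t,d[r,c],P[r,c].round(1))
    c=np.array([P[253,319,0],P[253,319,1]]) if n=="top" else np.array([P[222,327,0],P[222,327,1]])
    print("plugtop",circ(reg(c[0]-30,c[0]+30,c[1]-30,c[1]+30,119,130)))
    q=reg(c[0]-70,c[0]+70,c[1]-125,c[1]+125,12,25); print("base",rect(q))
    q=reg(c[0]-50,c[0]+50,c[1]-50,c[1]+50,76,84); print("boss",rect(q))
    q=reg(c[0]-50,c[0]+50,c[1]-120,c[1]-40,102,121);print("tR",circ(q))
    q=reg(c[0]-50,c[0]+50,c[1]+40,c[1]+120,102,121);print("tL",circ(q))
    q=reg(250,650,-520,-150,54,64); print("rack",rect(q),len(q))
    q=reg(250,700,-520,-150,165,195); print("long",circ(q))
    q=reg(250,700,-520,-150,130,150); print("mid/long",rect(q))
    q=reg(200,500,180,480,58,70); print("pan",rect(q),len(q))
E
python3 m1.py
```

```text
top plug 1078.703 [557.8   2.4 128.1]
top towA 1088.6799 [549.6  74.5 117.1]
top towB 1100.8528 [570.9 -70.4 107.4]
top long 1056.3833 [562.4 415.7 157.8]
top mid 1101.301 [542.6 345.8 106.3]
top short 1123.8842 [522.2 271.3  77.4]
top rack 1146.3191 [541.5 312.6  59.4]
top pan 1188.1924 [ 530.5 -321.7    5.1]
top table 1182.5112 [425.6 519.4  -1.2]
plugtop (array([562.9,   2.5]), 14.3, 173, array([562.5,   2.8, 123.6]))
base (array([563. ,   3.1]), array([111. , 200.1]), 5.7)
boss (array([564. ,  -6.9]), array([60.9, 80.2]), 5.4)
tR (array([569.3, -71.1]), 23.3, 412, array([568.9, -70.8, 105.8]))
tL (array([551.3,  77.8]), 24.8, 434, array([552. ,  77.1, 113.8]))
rack (array([ 529. , -315.1]), array([177.8, 163.8]), 80.9) 612
long (array([0., 0.]), 0.0, 0, array([nan, nan, nan]))
mid/long (array([0., 0.]), array([0., 0.]), 0.0)
pan (array([497.9, 289.4]), array([110.8,  33.8]), 73.6) 451
scene plug 884.88605 [563.5   1.1 123.2]
scene towA 889.2876 [555.4  77.6 115.2]
scene towB 898.4991 [573.4 -67.8 105.9]
scene long 817.9646 [548.2 413.9 173.6]
scene mid 865.74475 [531.  342.6 134.2]
scene short 914.1007 [507.7 268.8  99.2]
scene rack 904.66077 [574.  319.8  53.6]
scene pan 1040.15 [ 510.7 -320.5    3.1]
scene table 1210.2867 [ 229.  -254.2   -1.1]
plugtop (array([563.9,   3.1]), 14.7, 121, array([565.2,   3.7, 122.6]))
base (array([565.3,   2.9]), array([110.6, 199.9]), 5.8)
boss (array([565.3,  -8.9]), array([63. , 83.1]), 5.9)
tR (array([572. , -71.7]), 22.7, 279, array([573.2, -71.4, 104.8]))
tL (array([553.9,  79.1]), 25.7, 320, array([561.2,  77.1, 113.2]))
rack (array([ 529.2, -314.9]), array([178.5, 164.7]), 80.8) 792
long (array([0., 0.]), 0.0, 0, array([nan, nan, nan]))
mid/long (array([0., 0.]), array([0., 0.]), 0.0)
pan (array([496.7, 286.9]), array([103.1,  31.9]), 74.7) 145
  return _methods._mean(a, axis=axis, dtype=dtype,
  ret = um.true_divide(
```

```bash
cat > m2.py <<'E'
from h import *
for n in ("top","scene"):
    d=np.load(n+"0.npy"); P=cloud(n,d)
    def reg(x0,x1,y0,y1,z0,z1):
        with np.errstate(all='ignore'):
            m=(P[...,0]>x0)&(P[...,0]<x1)&(P[...,1]>y0)&(P[...,1]<y1)&(P[...,2]>z0)&(P[...,2]<z1)
        return P[m]
    def rect(q):
        if len(q)<4: return len(q)
        (c,s,a)=cv2.minAreaRect(q[:,:2].astype(np.float32)); return np.round(c,1),np.round(s,1),round(a,1),len(q)
    print(n)
    print("rack",rect(reg(440,640,200,480,50,64)))
    for z0 in range(70,185,15):
        q=reg(480,640,375,470,z0,z0+15); print("long",z0,rect(q))
    for z in (70,100): print("mid",z,rect(reg(480,600,310,375,z,z+25)))
    print("long top",rect(reg(480,640,375,470,181,190)), "mid top",rect(reg(480,600,310,375,141,150)),"short top",rect(reg(480,600,230,310,106,115)))
    print("pan",rect(reg(400,640,-450,-200,50,70)))
    print("panfloor",rect(reg(400,640,-450,-200,2.5,8)))
E
python3 m2.py
```

```text
top
rack (array([536.5, 338. ]), array([226.3,  80.7]), 73.5, 3785)
long 70 (array([556. , 404.1]), array([11.8, 23.5]), 71.1, 41)
long 85 (array([555. , 404.5]), array([12. , 23.7]), 63.0, 40)
long 100 (array([553.8, 403.2]), array([ 9.5, 22.5]), 57.1, 40)
long 115 (array([554.7, 403.6]), array([11.6, 23.2]), 65.5, 40)
long 130 (array([554.2, 403.8]), array([11. , 23.5]), 60.6, 44)
long 145 (array([557.4, 407.6]), array([21.7, 20.2]), 28.5, 64)
long 160 (array([556.3, 409.2]), array([22.9, 20.9]), 87.1, 83)
long 175 (array([557.8, 409.5]), array([24.2, 22.8]), 50.8, 117)
mid 70 (array([531.9, 331.3]), array([10.2, 22.8]), 56.1, 58)
mid 100 (array([536. , 336.4]), array([22.5, 20.6]), 30.0, 95)
long top (array([557.9, 409.6]), array([23.9, 22.8]), 49.9, 84) mid top (array([536.2, 338.1]), array([22.5, 22.8]), 52.0, 72) short top (array([514.9, 266.3]), array([23.2, 22.4]), 62.4, 70)
pan (array([ 529. , -315.1]), array([177.9, 164.2]), 80.7, 1230)
panfloor (array([ 519.9, -324.9]), array([239.8, 249.6]), 0.1, 4712)
scene
rack (array([537.3, 337.8]), array([225. ,  84.9]), 73.2, 2999)

[... 265 characters left out ...]
rray([564. , 407.2]), array([23.7, 13.7]), 65.1, 76)
long 145 (array([564.6, 406.3]), array([23.1, 12.6]), 62.2, 76)
long 160 (array([560.5, 409.2]), array([20.9, 22.9]), 23.9, 101)
long 175 (array([558.7, 410. ]), array([22.5, 26. ]), 41.9, 129)
mid 70 (array([542.8, 334.6]), array([23.7, 15.4]), 62.4, 102)
mid 100 (array([543.2, 334.9]), array([23.5, 14.4]), 65.1, 111)
long top (array([557.9, 410.3]), array([21.2, 25.1]), 53.3, 69) mid top (array([536.3, 338. ]), array([22. , 23.6]), 71.1, 59) short top (array([515.8, 266.2]), array([23.2, 23. ]), 62.8, 48)
pan (array([ 529.6, -314.8]), array([178.6, 165.4]), 80.8, 1268)
panfloor (array([ 520.4, -325. ]), array([245.9, 236.3]), 89.8, 1784)
```

>>> {"method": "servo_tool", "body": {"motion": [[[-30,0,-26,-0.08],[-65,0,-57,-0.17],[-102,0,-90,-0.27],[-139,0,-122,-0.38],[-176,3,-155,-0.5],[-213,6,-187,-0.62],[-250,10,-220,-0.74],[-287,14,-252,-0.86],[-324,18,-285,-0.97],[-361,22,-317,-1.07],[-398,26,-350,-1.16],[-435,30,-382,-1.24],[-472,34,-415,-1.3],[-505,38,-443,-1.36],[-528,40,-463,-1.39],[-540,41,-474,-1.4],[-545,42,-478,-1.4],[-545,42,-478,-1.4],[-545,42,-478,-1.4]]], "claw": 1, "newtons": 25}}

```text
clock: 3.2
ee_pos: [563.8, 2.0, 199.7]
ee_rot: [-0.523, 0.524, -0.475, 0.475]
force: [-0.2, 0.1, 0.4]
grip_width: 1.004
```

```bash
python3 - <<'E'
from h import *
M,p=toolM(); print(p,M.round(4)); print(manip.sense()["joint_pos"])
im,d=manip.capture("wrist"); cv2.imwrite("pics/w1.png",im); np.save("w1.npy",d)
P=cloud("wrist",d); c,A,e=cal("wrist"); print(e,A.round(2))
with np.errstate(all='ignore'):
  def reg(x0,x1,y0,y1,z0,z1): return P[(P[...,0]>x0)&(P[...,0]<x1)&(P[...,1]>y0)&(P[...,1]<y1)&(P[...,2]>z0)&(P[...,2]<z1)]
  for nm,q in dict(plug=reg(530,600,-30,40,119,130),base=reg(490,640,-120,130,12,26),boss=reg(520,610,-35,40,74,83)).items():
    if len(q)>4: print(nm,len(q),cv2.minAreaRect(q[:,:2].astype(np.float32)),np.median(q,0))
for t in ("port","plug_grip"):print(t,manip.place_of("wrist",t)[:2])
E
```

```text
[563.80300108   1.98136151 199.67056971] [[ 9.650e-02 -6.000e-04  9.953e-01]
 [-9.953e-01 -3.000e-04  9.650e-02]
 [ 2.000e-04 -1.000e+00 -6.000e-04]]
[-1.74544460e-02  3.87639270e-01  1.79912126e+00 -3.31058916e-04
  9.55450323e-01 -1.13960792e-01]
[557.38313391  72.51644232 344.04557714] [[ 1.    0.09  0.02]
 [ 0.1  -0.96 -0.25]
 [-0.    0.26 -0.97]]
plug 1647 ((563.1156616210938, 4.677803039550781), (27.187583923339844, 27.091196060180664), 26.587533950805664) [563.14959342   5.61288214 125.14886911]
base 13723 ((563.3296508789062, 5.0244140625), (110.30687713623047, 198.49234008789062), 5.6157002449035645) [577.52135467  32.65453186  21.24540891]
boss 4199 ((563.3078002929688, 4.265892028808594), (60.03410339355469, 60.94267654418945), 5.7746663093566895) [561.22671455  14.60643848  81.27949104]
port []
plug_grip [{'centre': [0.516, 0.5055], 'confidence': 0.67}]
```

>>> {"method": "servo_tool", "body": {"motion": [[[-0.5,12,0,0],[-1.5,35,0,0],[-1.5,60,0,0],[-1.5,78,0,0],[-1.5,88,0,0],[-1.5,88,0,0]]]}}

```text
clock: 3.95
ee_pos: [563.2, 4.3, 110.0]
ee_rot: [-0.523, 0.524, -0.476, 0.474]
force: [-0.4, 0.1, 0.9]
grip_width: 1.006
```

>>> {"method": "servo_tool", "body": {"motion": [[[0,0,0,0],[0,0,0,0],[0,0,0,0],[0,0,0,0],[0,0,0,0],[0,0,0,0],[0,0,0,0],[0,0,0,0]]], "claw": 0, "newtons": 25}}

```text
clock: 4.75
ee_pos: [564.0, 4.5, 111.7]
ee_rot: [-0.524, 0.524, -0.475, 0.475]
force: [-5.0, -0.7, 6.3]
grip_width: 0.316
```

>>> {"method": "servo_tool", "body": {"motion": [[[0,-4,0,0],[0,-10,0,0],[0,-20,0,0],[0,-35,0,0],[0,-55,0,0],[0,-80,0,0],[0,-100,0,0],[0,-110,0,0],[0,-110,0,0]]]}}

```text
clock: 5.65
ee_pos: [565.4, 4.5, 223.9]
ee_rot: [0.525, -0.523, 0.474, -0.476]
force: [-0.8, 0.5, -1.1]
grip_width: 0.313
```

```bash
python3 - <<'E'
from h import *
M,p=toolM(); print(p,manip.sense()["force"],manip.sense()["grip_width"]); print("pan shift",M.T@(np.array([529.3,-315,65])-p))
for n in ("wrist","scene"):
  im,d=manip.capture(n); cv2.imwrite(f"pics/{n}2.png",im); np.save(n+"2.npy",d)
E
```

```text
[565.416083     4.5344348  223.92046832] [-0.75264652  0.48771638 -1.07630106] 0.31320792285495275
pan shift [314.4010223  158.7795771  -67.84824829]
```

View pics/wrist2.png

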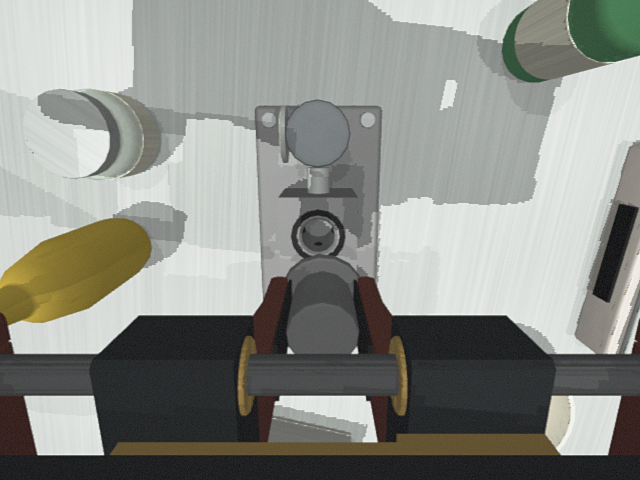

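The plug is in the fingers (wrist 320,300) and the empty bore shows at (318,235). Next I carry the plug to the pan.

>>> {"method": "servo_tool", "body": {"motion": [[[15,0,-3,0.02],[40,0,-9,0.05],[75,0,-16,0.08],[115,0,-25,0.11],[155,0,-34,0.14],[195,10,-42,0.17],[230,30,-50,0.2],[260,60,-56,0.23],[285,90,-62,0.25],[302,120,-66,0.26],[311,145,-68,0.26],[314,160,-68,0.26],[314,166,-68,0.26],[314,167,-68,0.26],[314,167,-68,0.26]]]}}

```text
clock: 7.25
ee_pos: [527.7, -314.4, 55.1]
ee_rot: [-0.458, 0.458, -0.539, 0.539]
force: [-0.7, -0.3, 0.5]
grip_width: 0.315
```

```bash
python3 - <<'E'
from h import *
d=np.load("wrist2.npy"); im=cv2.imread("pics/wrist2.png")
print(manip.sense()["force"])
im,d=manip.capture("wrist"); cv2.imwrite(f"pics/w3.png",im)
E
```

```text
[-0.71418727 -0.34021626  0.50120422]
```

View pics/w3.png

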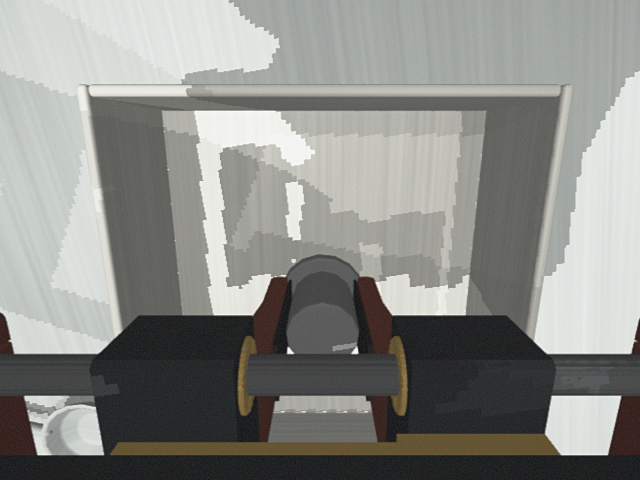

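The plug is centred inside the pan, between its walls (columns 165–485). I release it and go up.

>>> {"method": "servo_tool", "body": {"motion": [[[0,0,0,0],[0,0,0,0],[0,0,0,0],[0,0,0,0],[0,0,0,0],[0,-5,0,0],[0,-20,0,0],[0,-45,0,0],[0,-85,0,0],[0,-125,0,0],[0,-160,0,0],[0,-185,0,0],[0,-195,0,0],[0,-195,0,0]]], "claw": 0.8}}

```text
clock: 8.7
ee_pos: [528.0, -315.0, 251.8]
ee_rot: [-0.458, 0.458, -0.538, 0.54]
force: [0.2, 0.2, -0.4]
grip_width: 0.798
```

```bash
python3 - <<'E'
from h import *
M,p=toolM(); print(p,M.round(3))
im,d=manip.capture("top"); cv2.imwrite(f"pics/t4.png",im)
im,d=manip.capture("scene"); cv2.imwrite(f"pics/s4.png",im); np.save("s4.npy",d)
print("tube shift",M.T@(np.array([557.9,409.8,250])-p))
P=cloud("scene",d)
with np.errstate(all='ignore'):
  q=P[(P[...,0]>470)&(P[...,0]<590)&(P[...,1]>-380)&(P[...,1]<-250)&(P[...,2]>12)]; 
  q=q[(abs(q[:,0]-529)<60)&(abs(q[:,1]+315)<60)]; print("plug",q.min(0),q.max(0),np.median(q,0))
# bore centre from wrist2 (pose: recompute from saved? use scene s4)
  q=P[(P[...,0]>520)&(P[...,0]<610)&(P[...,1]>-35)&(P[...,1]<45)&(P[...,2]>76)&(P[...,2]<84)]
  print("boss",cv2.minAreaRect(q[:,:2].astype(np.float32)))
E
```

```text
[ 527.99186486 -315.0098972   251.78240279] [[-0.161  0.003  0.987]
 [-0.987 -0.002 -0.161]
 [ 0.001 -1.     0.003]]
tube shift [-7.20142601e+02  5.05046997e-01 -8.74153314e+01]
plug [ 470.08626936 -374.74186849   12.59169381] [ 588.95946601 -255.00168421  551.01751601] [ 554.07115491 -296.30016613  429.6859516 ]
boss ((563.6049194335938, 2.679737091064453), (62.333656311035156, 59.57476806640625), 5.863096714019775)
```

View pics/s4.png

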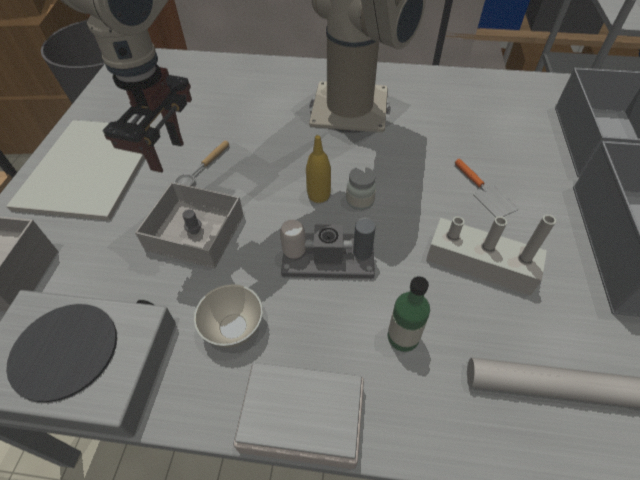

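The plug stands in the middle of the pan (scene 192,222) and the port is open (328,236). Next I go above the long tube.

>>> {"method": "servo_tool", "body": {"motion": [[[-20,0,-2,0.01],[-55,0,-7,0.02],[-100,0,-12,0.03],[-147,0,-18,0.04],[-194,0,-24,0.05],[-241,0,-29,0.06],[-288,0,-35,0.07],[-335,0,-41,0.08],[-382,0,-46,0.09],[-429,0,-52,0.1],[-476,0,-58,0.11],[-523,0,-63,0.12],[-570,0,-69,0.12],[-615,0,-75,0.12],[-655,0,-80,0.12],[-688,0,-84,0.12],[-710,0,-86,0.12],[-720,0,-87,0.12],[-720,0,-87,0.12],[-720,0,-87,0.12]]], "claw": 0.75, "newtons": 20}}

```text
clock: 10.8
ee_pos: [557.3, 408.9, 248.5]
ee_rot: [-0.424, 0.425, -0.565, 0.565]
force: [0.5, -0.6, -1.1]
grip_width: 0.753
```

```bash
python3 - <<'E'
from h import *
M,p=toolM(); print(p,M.round(3))
im,d=manip.capture("wrist"); cv2.imwrite(f"pics/w5.png",im); P=cloud("wrist",d)
with np.errstate(all='ignore'):
 for nm,(z0,z1,yl,yh) in dict(long=(181,192,370,450),mid=(141,151,300,365)).items():
  q=P[(P[...,0]>480)&(P[...,0]<640)&(P[...,1]>yl)&(P[...,1]<yh)&(P[...,2]>z0)&(P[...,2]<z1)]
  print(nm,len(q),cv2.minEnclosingCircle(q[:,:2].astype(np.float32)) if len(q) else 0,cv2.minAreaRect(q[:,:2].astype(np.float32)),q[:,2].max())
E
```

```text
[557.29127333 408.85880608 248.52860291] [[-0.279 -0.002  0.96 ]
 [-0.96  -0.001 -0.279]
 [ 0.002 -1.    -0.001]]
long 774 ((558.6838989257812, 411.3313903808594), 12.057783126831055) ((558.6278686523438, 411.4768371582031), (23.601825714111328, 23.183650970458984), 83.90609741210938) 188.20802458416296
mid 371 ((537.2693481445312, 339.97882080078125), 12.055685043334961) ((537.9288940429688, 341.97247314453125), (19.532440185546875, 23.1889705657959), 73.57755279541016) 148.31360979678897
```

View pics/w5.png

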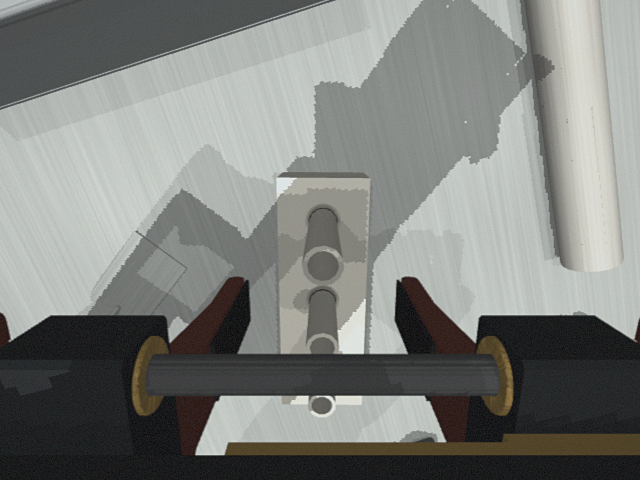

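The three tubes show in a column at wrist (322,262), (322,345) and (322,405). The first is the long one, and it is centred between the fingers.

>>> {"method": "servo_tool", "body": {"motion": [[[-1,12,0,0],[-2,32,0.5,0],[-2,58,0.5,0],[-2,80,0.5,0],[-2,93,0.5,0],[-2,98,0.5,0],[-2,98,0.5,0]]]}}

```text
clock: 11.55
ee_pos: [558.7, 411.3, 151.2]
ee_rot: [0.424, -0.425, 0.565, -0.565]
force: [-0.8, 0.7, 0.1]
grip_width: 0.751
```

>>> {"method": "servo_tool", "body": {"motion": [[[0,0,0,0],[0,0,0,0],[0,0,0,0],[0,0,0,0],[0,0,0,0],[0,0,0,0],[0,0,0,0]]], "claw": 0, "newtons": 30}}

```text
clock: 12.25
ee_pos: [558.8, 411.9, 151.9]
ee_rot: [0.425, -0.425, 0.565, -0.565]
force: [-0.4, 1.0, 0.7]
grip_width: 0.267
```

>>> {"method": "servo_tool", "body": {"motion": [[[0,-5,0,0],[0,-15,0,0],[0,-35,0,0],[0,-60,0,0],[0,-85,0,0],[0,-108,0,0],[0,-124,0,0],[0,-132,0,0],[0,-134,0,0],[0,-134,0,0]]]}}

```text
clock: 13.25
ee_pos: [558.4, 411.6, 285.1]
ee_rot: [0.424, -0.425, 0.565, -0.565]
force: [-0.2, -0.2, -1.4]
grip_width: 0.27
```

```bash
python3 - <<'E'
from h import *
M,p=toolM(); print(p,M.round(3),manip.sense()["force"])
print("port shift",M.T@(np.array([563.6,3.5,0])-p))
im,d=manip.capture("scene"); cv2.imwrite(f"pics/s6.png",im); P=cloud("scene",d)
with np.errstate(all='ignore'):
  for z in range(130,260,20):
    q=P[(abs(P[...,0]-558)<30)&(abs(P[...,1]-410)<25)&(P[...,2]>z)&(P[...,2]<z+20)]
    if len(q)>5: print(z,len(q),[np.round(v,1) for v in cv2.minAreaRect(q[:,:2].astype(np.float32))],q[:,2].min())
E
```

```text
[558.42303164 411.56807658 285.09237876] [[-0.278 -0.001  0.961]
 [-0.961 -0.001 -0.278]
 [ 0.001 -1.    -0.001]] [-0.19010727 -0.1775142  -1.44469684]
port shift [390.29686451 285.3130535  118.69641788]
130 31 [array([564.1, 405.6]), array([20.9, 10.2]), np.float64(58.9)] 140.29028723971135
150 108 [array([564.5, 406.3]), array([23.6, 13. ]), np.float64(65.2)] 150.14982775146132
170 110 [array([565., 407.]), array([24. , 13.8]), np.float64(70.8)] 170.81762489530502
190 117 [array([564.1, 407.2]), array([24.2, 13.6]), np.float64(69.4)] 190.10471416431392
210 133 [array([564.6, 406.4]), array([23.7, 12.8]), np.float64(65.6)] 210.01534895693123
230 141 [array([564.3, 407.7]), array([24.4, 14.7]), np.float64(71.9)] 230.00946003309753
250 103 [array([558.5, 408.8]), array([22.4, 43.6]), np.float64(80.7)] 250.2356621456447
```

View pics/s6.png

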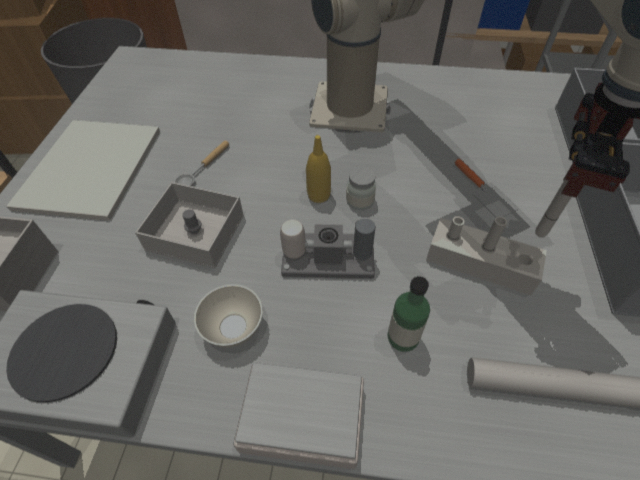

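The tube hangs upright in the fingers (scene 550,215) and the other two tubes have not moved. Now I take it over the port.

>>> {"method": "servo_tool", "body": {"motion": [[[12,0,4,-0.01],[35,0,11,-0.03],[70,0,21,-0.06],[110,0,33,-0.1],[150,0,46,-0.14],[190,0,58,-0.18],[230,0,70,-0.22],[268,0,82,-0.26],[305,0,93,-0.3],[338,0,103,-0.34],[363,0,111,-0.36],[380,0,116,-0.38],[388,0,118,-0.38],[390,0,119,-0.38],[390,0,119,-0.38],[390,0,119,-0.38]]]}}

```text
clock: 14.9
ee_pos: [564.4, 4.8, 285.5]
ee_rot: [-0.524, 0.524, -0.475, 0.475]
force: [-0.4, 0.6, -0.8]
grip_width: 0.267
```

```bash
cat > m7.py <<'E'
from h import *
import sys
M,p=toolM(); print(p,M.round(3),manip.sense()["force"])
for n in ("scene","top","wrist"):
  im,d=manip.capture(n); cv2.imwrite(f"pics/{sys.argv[1]}_{n}.png",im); P=cloud(n,d)
  with np.errstate(all='ignore'):
   z0=float(sys.argv[2])
   for z in np.arange(z0,z0+100,25):
    q=P[(abs(P[...,0]-564)<30)&(abs(P[...,1]-3)<25)&(P[...,2]>z)&(P[...,2]<z+25)]
    if len(q)>5:
      # circle fit fixed r=12
      from scipy.optimize import least_squares
      f=least_squares(lambda c:np.hypot(q[:,0]-c[0],q[:,1]-c[1])-12,[560,3],loss="soft_l1",f_scale=1.)
      print(n,z,len(q),f.x.round(1),q[:,2].min().round(1))
   q=P[(abs(P[...,0]-564)<45)&(abs(P[...,1]-3)<38)&(P[...,2]>76)&(P[...,2]<84)]
   if len(q)>9: print(n,"boss",[np.round(v,1) for v in cv2.minAreaRect(q[:,:2].astype(np.float32))])
E
python3 m7.py a 138
```

```text
[564.38703718   4.77218253 285.52951761] [[ 0.098 -0.     0.995]
 [-0.995  0.     0.098]
 [-0.    -1.    -0.   ]] [-0.43198341  0.59692301 -0.8237091 ]
scene 138.0 65 [563.8   2.7] 143.5
scene 163.0 115 [564.4   2.7] 163.1
scene 188.0 113 [564.4   2.8] 188.1
scene 213.0 122 [564.3   2.8] 213.2
scene boss [array([563.6,   2.7]), array([63.7, 59.6]), np.float64(5.8)]
wrist 138.0 78 [565.1   4.1] 153.0
wrist 163.0 267 [565.1   4.1] 163.1
wrist 188.0 365 [565.1   4.1] 188.0
wrist 213.0 484 [565.1   4.1] 213.1
wrist boss [array([563.4,   4.8]), array([60.1, 60. ]), np.float64(5.9)]
```

View pics/a_wrist.png

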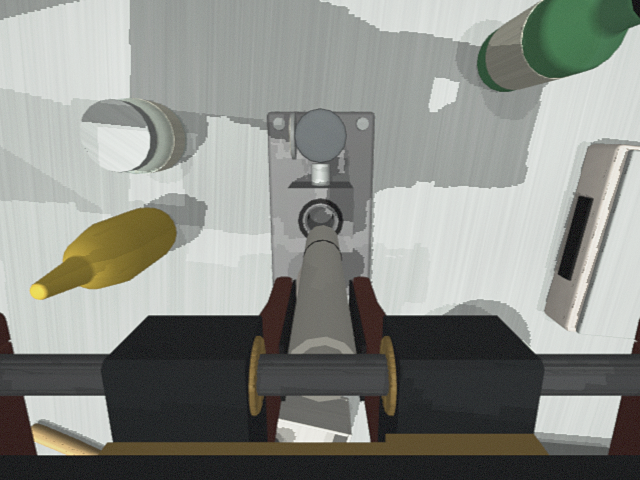

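The tube is upright over the port. Both cameras put it about 1 mm too far in x, so I correct that while lowering it to the mouth.

>>> {"method": "servo_tool", "body": {"motion": [[[-0.5,8,-1,0],[-0.5,24,-1,0],[-0.5,40,-1,0],[-0.5,51,-1,0],[-0.5,55,-1,0],[-0.5,55,-1,0],[-0.5,55,-1,0]]]}}

```text
clock: 15.75
ee_pos: [563.8, 4.5, 231.1]
ee_rot: [0.524, -0.524, 0.475, -0.475]
force: [0.8, 0.0, -0.4]
grip_width: 0.268
```

```bash
python3 m7.py b 84
```

```text
[563.8153623    4.5116405  231.10311629] [[ 0.098  0.001  0.995]
 [-0.995  0.     0.098]
 [ 0.    -1.     0.001]] [ 0.8353675   0.02942842 -0.3639713 ]
scene 84.0 61 [563.5   2.4] 88.1
scene 109.0 94 [563.9   2.4] 109.4
scene 134.0 96 [563.8   2.4] 134.1
scene 159.0 108 [563.7   2.4] 159.1
scene boss [array([563.7,   2.7]), array([62.5, 59.6]), np.float64(5.8)]
wrist 84.0 81 [564.7   3.7] 84.3
wrist 109.0 267 [564.6   3.7] 109.0
wrist 134.0 372 [564.5   3.8] 134.0
wrist 159.0 481 [564.5   3.7] 159.1
wrist boss [array([563.3,   4.5]), array([60.1, 60.6]), np.float64(5.6)]
```

View pics/b_wrist.png

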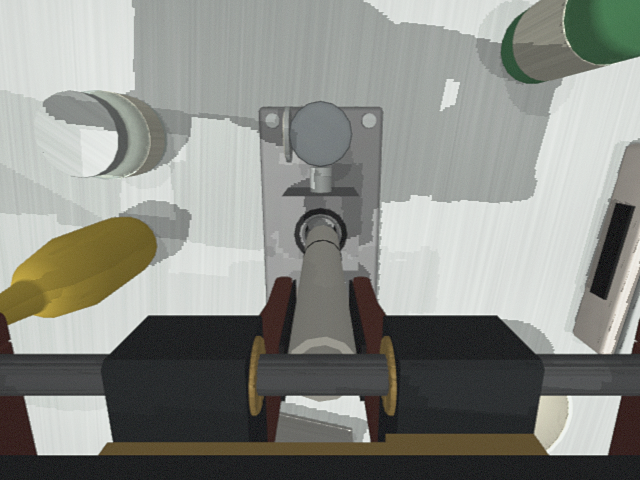

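>>> {"method": "servo_tool", "body": {"motion": [[[-0.5,3,-0.5,0],[-0.5,7,-0.5,0],[-0.5,11,-0.5,0],[-0.5,15,-0.5,0],[-0.5,19,-0.5,0],[-0.5,23,-0.5,0],[-0.5,26,-0.5,0],[-0.5,26,-0.5,0]]]}}

```text
clock: 16.7
ee_pos: [562.6, 4.9, 204.1]
ee_rot: [-0.524, 0.524, -0.475, 0.475]
force: [-0.3, 0.9, -0.0]
grip_width: 0.27
```

>>> {"method": "servo_tool", "body": {"motion": [[[0,2,0,0],[0,5,0,0],[0,8,0,0],[0,11,0,0],[0,14,0,0],[0,17,0,0],[0,20,0,0],[0,20,0,0]]], "newtons": 40}}

```text
clock: 17.5
ee_pos: [563.2, 4.9, 184.9]
ee_rot: [0.524, -0.524, 0.475, -0.475]
force: [1.1, -0.2, -2.5]
grip_width: 0.264
```

```bash
python3 m7.py c 90 | grep -v wrist; python3 - <<'E'
from h import *
d=manip.capture("scene")[1]; P=cloud("scene",d)
M,p=toolM()
print(p,manip.sense()["force"])
E
```

```text
[563.15759555   4.8968612  184.86203505] [[ 0.098  0.001  0.995]
 [-0.995 -0.     0.098]
 [ 0.    -1.     0.001]] [ 1.11565287 -0.15586264 -2.52753615]
scene 90.0 89 [563.2   2.7] 90.1
scene 115.0 91 [563.2   3. ] 115.0
scene 140.0 61 [563.2   2.8] 140.2
scene 165.0 43 [594.3   7.8] 166.7
scene boss [array([563.7,   2.8]), array([62.2, 59.7]), np.float64(5.6)]
[563.03771985   4.91186041 184.43188066] [ 1.78981961  0.38839579 -2.40206418]
```

View pics/c_wrist.png

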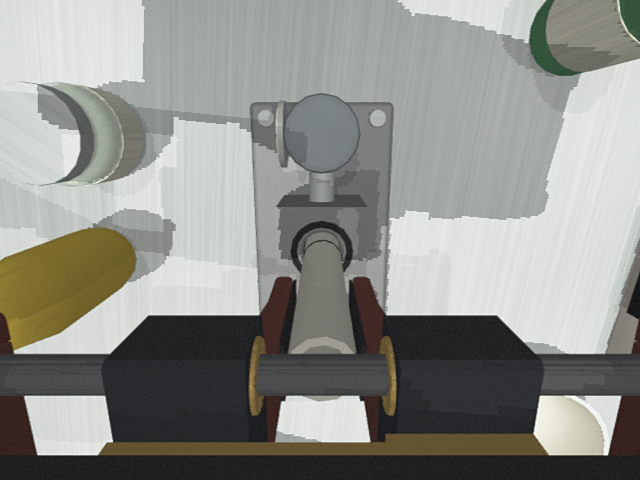

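View pics/c_scene.png

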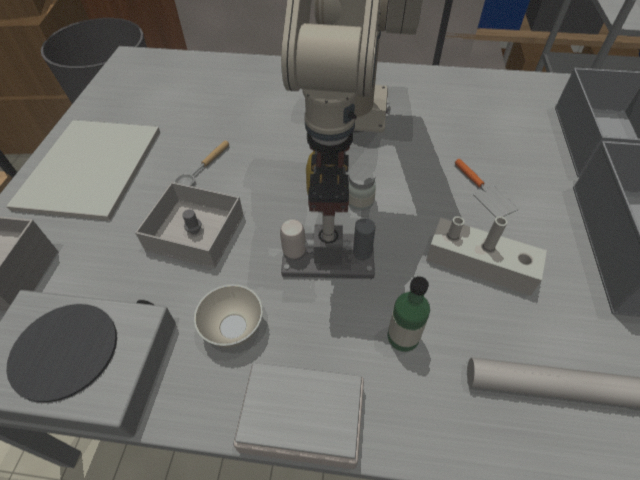

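No slip is visible: the tube top sits the same in the fingers, and the dark ring (322,245) is still about 15 mm above the mouth. I keep pushing.

>>> {"method": "servo_tool", "body": {"motion": [[[0,2,0,0],[0,4,0,0],[0,6,0,0],[0,8,0,0],[0,10,0,0],[0,12,0,0],[0,13,0,0],[0,13,0,0]]]}}

```text
clock: 18.5
ee_pos: [563.3, 4.9, 172.4]
ee_rot: [0.524, -0.524, 0.475, -0.475]
force: [0.1, -0.4, 4.5]
grip_width: 0.269
```

>>> {"method": "servo_tool", "body": {"motion": [[[0,1,0,0],[0,2,0,0],[0,3,0,0],[0,4,0,0],[0,4,0,0]]]}}

```text
clock: 19.0
ee_pos: [563.6, 4.9, 169.7]
ee_rot: [0.524, -0.524, 0.475, -0.475]
force: [-4.1, -0.6, 18.7]
grip_width: 0.268
```

```bash
python3 m7.py d 90
```

```text
[563.58129996   4.91767314 169.7317848 ] [[ 0.098  0.001  0.995]
 [-0.995 -0.     0.098]
 [ 0.    -1.     0.001]] [-4.12530464 -0.60608665 18.74901857]
scene 90.0 79 [563.5   2.9] 90.2
scene 115.0 87 [563.7   3. ] 115.2
scene 140.0 39 [594.7   8.5] 140.7
scene boss [array([563.3,   2.6]), array([62.9, 59.6]), np.float64(5.9)]
wrist 90.0 446 [564.    4.2] 90.2
wrist 115.0 632 [564.1   4.2] 115.0
wrist 140.0 1483 [564.1   4.7] 140.1
wrist 165.0 3342 [564.    6.2] 165.0
wrist boss [array([563.2,   4.7]), array([60.1, 60.2]), np.float64(5.5)]
```

View pics/d_wrist.png

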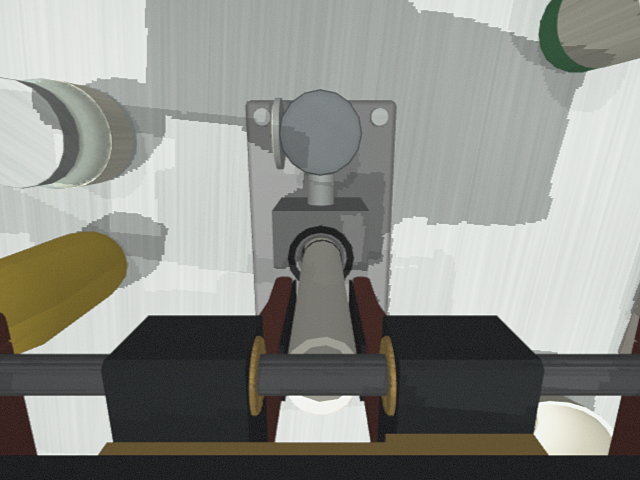

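Force is up to 19 N at about the height where it should bottom. A small further push will show whether it is on the floor.

>>> {"method": "servo_tool", "body": {"motion": [[[0,1,0,0],[0,2,0,0],[0,3,0,0],[0,3,0,0]]]}}

```text
clock: 19.55
ee_pos: [564.3, 4.8, 169.5]
ee_rot: [0.525, -0.523, 0.474, -0.476]
force: [-10.4, -0.4, 41.9]
grip_width: 0.265
```

The arm advanced only 0.2 mm while the force rose to 42 N, so the tube has bottomed. I back off the push, open the fingers and retreat upward.

>>> {"method": "servo_tool", "body": {"motion": [[[0,-1,0,0],[0,-3,0,0],[0,-5,0,0],[0,-5,0,0]]]}}

```text
clock: 19.95
ee_pos: [563.2, 4.9, 169.9]
ee_rot: [0.524, -0.524, 0.475, -0.475]
force: [0.4, -0.1, 4.0]
grip_width: 0.266
```

>>> {"method": "servo_tool", "body": {"motion": [[[0,0,0,0],[0,0,0,0],[0,0,0,0],[0,0,0,0],[0,0,0,0],[0,0,0,0]]], "claw": 0.7}}

```text
clock: 20.55
ee_pos: [562.8, 4.9, 169.6]
ee_rot: [-0.524, 0.524, -0.475, 0.475]
force: [0.1, -1.0, -0.3]
grip_width: 0.695
```

>>> {"method": "servo_tool", "body": {"motion": [[[0,-6,0,0],[0,-20,0,0],[0,-45,0,0],[0,-75,0,0],[0,-105,0,0],[0,-125,0,0],[0,-130,0,0],[0,-130,0,0]]]}}

```text
clock: 21.35
ee_pos: [563.2, 4.9, 301.0]
ee_rot: [0.524, -0.523, 0.474, -0.476]
force: [-0.1, -0.6, -1.8]
grip_width: 0.699
```

```bash
python3 m7.py e 90; python3 - <<'E'
from h import *
P=cloud("scene",manip.capture("scene")[1])
with np.errstate(all='ignore'):
  q=P[(abs(P[...,0]-564)<25)&(abs(P[...,1]-3)<25)&(P[...,2]>170)&(P[...,2]<225)]; print("top z",np.percentile(q[:,2],[50,90,97]))
E
```

```text
[563.20360104   4.90594046 300.95537168] [[ 0.098  0.002  0.995]
 [-0.995 -0.     0.098]
 [ 0.    -1.     0.002]] [-0.13557034 -0.63874085 -1.82673963]
scene 90.0 88 [563.3   2.9] 90.0
scene 115.0 90 [563.2   3. ] 115.1
scene 140.0 106 [563.1   3. ] 140.5
scene 165.0 128 [563.3   3.1] 165.3
scene boss [array([563.9,   2.7]), array([62.5, 59.6]), np.float64(5.7)]
wrist 90.0 116 [563.5   4.3] 90.1
wrist 115.0 157 [563.5   4.3] 115.3
wrist 140.0 304 [563.5   5.7] 140.1
wrist 165.0 477 [562.5   6.6] 165.0
wrist boss [array([563. ,   4.6]), array([60. , 60.4]), np.float64(5.8)]
top z [192.04661852 202.22579367 203.24001198]
```

View pics/e_wrist.png

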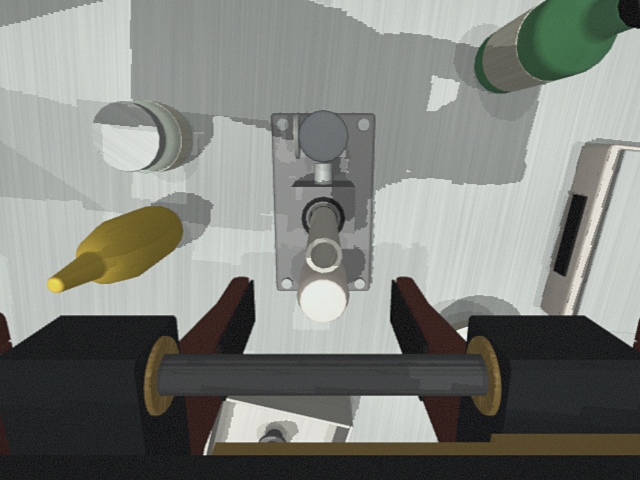

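View pics/e_scene.png

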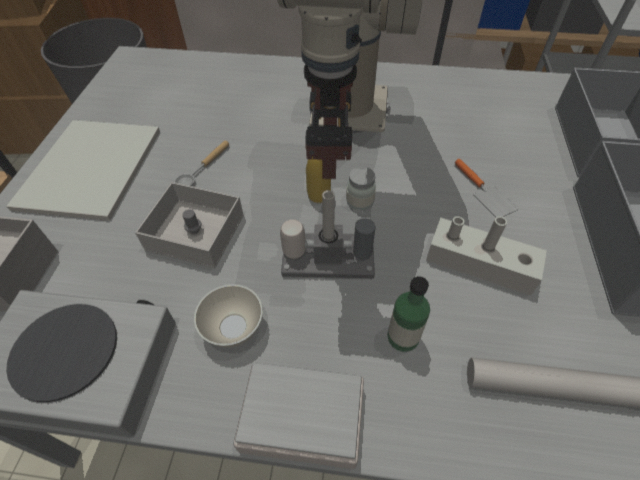

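The tube stands upright in the port (scene 328,215). Its top is at 203 mm, which is 28 + 175. The plug is in the pan (192,222), the bystanders have not moved, and the gripper is clear.

```bash
python3 -c "
from cell import manip
print(manip.finish_job(), manip.sense()['clock'])"
```

```text
the job is handed in; nothing more can be done
the job is handed in; nothing more can be done
```

The dust plug is out of the port and standing in the metal pan, and the long tube is pushed to the bottom of the port. I handed the job in at about 21.5 s of robot time; no verdict was reported.

- **Plug:** gripped at 25 N, pulled straight up and set down near the middle of the pan, where it was still standing in the last picture.
- **Tube:** gripped at 30 N, raised to 40 N for the push past the seal. At the end the force rose to 42 N while the arm moved only 0.2 mm, so I took it as bottomed.
- **Final check of the tube:** its top measured about 203 mm, which matches 28 + 175 mm. The scene camera showed it upright, within about 0.7 mm of the centre of the boss.
- **Bystanders:** the medium and short tubes, bottles, jar and bowl look unmoved in the last picture. The gripper was clear of everything, above the tube.

**What disagreed:**
- **Camera offset:** the wrist and scene cameras differed by 1–2 mm in absolute position. I lined up the tube by its position relative to the boss in each picture instead.
- **Tube fits:** after release, the wrist camera's fits on the upper part of the tube drifted by about 2 mm, while the scene camera's did not.
- **Seal force:** the force readings at pauses on the way through the seal stayed below 5 N, less than the stated 8 to 15 N.

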